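Restock the tape bar

TASK

Clear the long leg of the roll station's bent bar: slide the tape roll that hangs there round the bend and along the short leg until it sits against the round flange. Then take the bigger roll out of the wire rack, thread it over the bar's upturned end and slide it round the bend too, until it sits snug against the first. Leave both rolls hanging free on the short leg, and do not knock over or push away the mug, the bowl, the tin or the beaker.

Things in the scene. Friction and masses are not known exactly. Their poses are not given: they have to be found in the camera images.
- stand: Roll station, fixed: steel base plate 160 x 200 mm (its x, y), top at z = 12 mm; origin under the plate's middle, z up. A grey panel closes its +x side (face at x = +67 mm, 200 mm wide) up to a shelf, z = 320 to 332 mm, that juts 50 mm to -x. The panel carries a flange and one bent bright round bar, 10 mm thick, centre line at z = 140 mm: short leg, level bend, long leg, upturned end.
- flange (a point): Centre of the front face of the round flange (38 mm across, 10 mm thick, on the panel) at stand x = +57, y = +65, z = 140 mm: the stop. Axes as the stand's. The short leg runs from here 80 mm straight along the stand's -x. An upright gripper would hit panel and shelf here; one that leans away from them has room.
- bend_centre (a point): Centre of curvature of the bar's level quarter bend, at stand x = -23, y = +30, z = 140 mm; the bar's centre line is 35 mm from it. The bend joins the short leg (at x = -23, y = +65) to the long leg (at x = -58, y = +30). Axes as the stand's.
- leg_end (a point): Far end of the long leg on its centre line, stand x = -58, y = -100, z = 140 mm. The long leg is straight for 130 mm along the stand's -y up to here; then the bar curves upward (centre-line radius 25 mm) to 50 degrees above level and goes 26 mm straight to its free end. Axes as the stand's.
- bar_tip (a point): Free rounded end of the bar on its centre line, stand x = -58, y = -136, z = 169 mm; the bar points here along the stand's -y and 50 degrees up. Axes as the stand's.
- roll_a_mid (a point): centre of the smaller tape roll: outer diameter 50 mm, bore 26 mm, width 24 mm, about 50 g, stiff; can be held across its rim, where it can pivot a little between the fingers. Its x axis is the roll's axis. It hangs at the start on the long leg, its bore resting on the bar, so its centre is 8 mm under the bar's centre line
- roll_b_mid (a point): centre of the bigger tape roll: outer diameter 60 mm, bore 26 mm, width 24 mm, about 70 g, stiff; can be held across its rim, where it can pivot a little between the fingers. Its x axis is the roll's axis. It starts upright, on its rim, in the middle slot of the wire rack, its centre about 40 mm above the counter
- rack: Wire napkin rack, fixed: 115 mm long (its x), 36 mm wide (its y), 54 mm high; origin under its middle. Four loops of 4 mm wire across y, at x = -50, -17, +17 and +50 mm, make three slots; the roll's rim overhangs the loops by some 12 mm on either side (y)
- mug_mid (a point): centre of the body of a blue mug, 85 mm across, 96 mm high, handle to its -y. Loose bystander
- bowl_mid (a point): centre of a small glass sugar bowl, 77 mm across, 54 mm high. Loose bystander
- tin_mid (a point): centre of a creamer tin with a dark lid, 55 mm across, 82 mm high. Loose bystander
- beaker_mid (a point): centre of a tall grey beaker, 64 mm across, 148 mm high. Loose bystander

How it is judged:
By the outcome, as a careful person would: the job done as asked, in the order asked, and still so for the second after the job is handed in, with the robot touching nothing.
It also fails if it takes over 72 s, if anything falls off the work surface, if the arm or the gripper's body presses on something with over 40 N, if the wrist force passes 120 N, or if a joint passes its speed limit or range.

ROBOT

A 6-joint arm with a two-finger parallel gripper is mounted at the origin on a cart in front of the work surface, level with it; the furniture and walls round the work are solid. World frame = base frame: x ahead of the robot, y to its left, z up, the work surface at z = 0. Lengths are in m, angles in rad, forces in N, time in s.
With the tool pointing down it reaches from about 0.35 to 0.975 m from the base axis. Payload 4.9 kg.
Tool frame: the origin (TCP) lies between the finger pads; the fingertips stand 19 mm ahead of it and the grasp point (between the pads) is the TCP; z points along the fingers, y is the line along which they close (so a half turn about z gives the same grasp; the last joint's range is limited). The gripper opens to 85 mm and grips with 20 to 120 N. Pads are 22 mm wide; open, the fingers measure 114 mm over their backs; the gripper's body (76 mm by 85 mm) begins 54 mm behind the grasp point. The pads swing forward as they close: fully open they stand 13 mm farther back than shut.
Start: joints at [1, 0.053, 1.613, -0, 1.476, -0.119], TCP at [0.273, 0.562, 0.25] pointing down, gripper open.
Joint ranges: [-3.01, 3.01], [-1.01, 2.22], [0.06, 2.58], [-1.02, 4.17], [0.09, 2.62], [-3.14, 3.14]. Speed limits (rad/s): [2.57, 2.57, 3.14, 3.14, 3.14, 3.14].

INTERFACE

Orientations are given as a rotation vector (axis times angle).
In Python, from station import ctrl gives the robot as it stands. The module is installed in compiled form; this text tells all that it offers.
- The arm moves only by the tool servo_tool, never from a script. Its argument "increments" is a list that holds one entry, the list of rows, each a list of 5 numbers: the finger opening in cm, from 0 to 8.54, then the shift along the tool's x, y, z in cm, then the turn about the tool's z in degrees. A call has 1 to 5 rows; each row is the pose to reach, as a shift and turn from the pose commanded when the call began, along the tool's axes at that moment; what a row does not reach only later rows make up. A row lasts 1/10 s, in which the tool goes at most 50 mm and 8.59 degrees, less where a joint would pass 70% of its speed; a pose out of reach is approached as far as the arm can. A call with a gripper value outside its range is refused whole. The fingers move at their own pace and stop on an object; "newtons" is the grip in N (left out, the last holds). Time passes only in rows, so rows that repeat a pose let the fingers close. It gives the time, the measured TCP pose, the force, the opening and the grip force at its end, in the units of the state.
- ctrl.get_obs(): the state, without advancing time (a new reading comes with each control period).
- ctrl.get_image(name): name is "side" or "top" or "wrist"; returns a dict with "img" (480x640x3 uint8, red, green, blue), "fx", "fy", "cx", "cy" (pixels), "rvec" (rotation vector, rad) and "tvec" (3), from world to camera coordinates, as OpenCV has them; the wrist camera has in their place "mount" (4x4, takes a point from camera to tool coordinates, whose origin is the TCP and whose axes are the flange's). Camera axes: x right, y down, z forward; pixel columns grow to the right and rows downward; lengths in m; the calibration is good to about 2 mm. A picture is of the moment at which its call begins: read the wrist's pose just before it. There is no depth.
- ctrl.finish_job(): hands the job in; it is judged then, once.
The state is a dict: "t": time; "q": joint angles; "dq": joint speeds; "effort": joint torques, N m; "tool_pos": TCP position; "tool_rot": TCP orientation; "contact_force": force on the tool from outside, world axes, zero at the start; "wrist_torque": the same for the moment, N m; "opening": finger opening in m; "grip_force": force on a finger pad.
Only numpy, scipy, OpenCV 4.12 (cv2) and the standard library are available. Lean on these libraries where they do the work, as an engineer would, in place of code of your own. Each camera call takes 0.05 s, during which the arm holds its last target. There are 200 camera calls.

## Working session

There is one attempt and no reset: what is moved stays moved. The work goes in short steps, Python scripts to look and compute and a tool call to move; the robot and the scene stay as the last step left them, time stands still between calls to the robot, and variables do not carry over. Pictures are saved under pics/ and viewed, at most 10 in all, crops included, and the job is handed in when it is done.

Besides the shell and the picture viewer there is one more tool, called as name(argument=value, ...) on one line, values as JSON. servo_tool: Moves the arm, as the interface text tells. Its arguments: {"type":"object","properties":{"increments":{"type":"array"},"newtons":{"type":"number"}},"required":["increments"]}

```bash
mkdir -p pics; cat > h.py <<'E'
import numpy as np,cv2
from scipy.spatial.transform import Rotation as R
from station import ctrl
def cam(n):
    o=ctrl.get_obs(); d=ctrl.get_image(n); K=np.array([[d['fx'],0,d['cx']],[0,d['fy'],d['cy']],[0,0,1.]])
    if n=='wrist':
        T=np.eye(4);T[:3,:3]=R.from_rotvec(o['tool_rot']).as_matrix();T[:3,3]=o['tool_pos']
        W=np.linalg.inv(T@np.array(d['mount']))
    else:
        W=np.eye(4);W[:3,:3]=R.from_rotvec(d['rvec']).as_matrix();W[:3,3]=d['tvec']
    return d['img'],K,W
def save(img,f): cv2.imwrite('pics/'+f,img[:,:,::-1])
def ray(K,W,u,v):
    C=-W[:3,:3].T@W[:3,3]; d=W[:3,:3].T@np.linalg.solve(K,[u,v,1.]); return C,d
def plane(K,W,u,v,z):
    C,d=ray(K,W,u,v); return C+d*(z-C[2])/d[2]
def proj(K,W,p):
    c=K@(W[:3,:3]@np.asarray(p,float)+W[:3,3]); return c[:2]/c[2]
E
python3 - <<'E'
from h import *
o=ctrl.get_obs();print(o)
print(R.from_rotvec(o['tool_rot']).as_matrix().round(3))
for n in('top','side'):
    i,K,W=cam(n);save(i,n+'0.png');np.savez('pics/'+n+'0.npz',i=i,K=K,W=W);print(n,K[0],(-W[:3,:3].T@W[:3,3]).round(3))
print(np.array(ctrl.get_image('wrist')['mount']).round(3))
E
```

```text
{'t': 0.0, 'q': array([ 1.00000917e+00,  5.33487342e-02,  1.61429626e+00,  6.72660178e-06,
        1.47598648e+00, -1.18976215e-01]), 'dq': array([-0.00219888, -0.00015969,  0.00101364,  0.0011722 ,  0.00023087,
        0.0015399 ]), 'effort': array([ 1.99231792e-03, -3.93678331e+01, -3.70180535e+01,  1.12095561e-04,
        6.80013283e-03,  9.23419975e-06]), 'tool_pos': array([0.27254041, 0.56180081, 0.24906666]), 'tool_rot': array([-7.03526800e-01, -3.06109054e+00,  3.00976629e-03]), 'contact_force': array([-0.57236596,  0.4805319 ,  0.41006881]), 'wrist_torque': array([-0.02566359,  0.03146683, -0.01742983]), 'grip_force': 0.0, 'opening': 0.0853204531780553}
[[-0.9    0.437 -0.001]
 [ 0.437  0.9   -0.002]
 [ 0.    -0.002 -1.   ]]
top [522.09838947   0.         329.75820186] [0.375 0.007 1.329]
side [481.31217819   0.         326.29189921] [ 0.375 -0.951  0.69 ]
[[ 0.    -0.951 -0.311  0.08 ]
 [ 1.     0.     0.     0.001]
 [-0.    -0.311  0.951 -0.123]
 [ 0.     0.     0.     1.   ]]
```

View pics/top0.png

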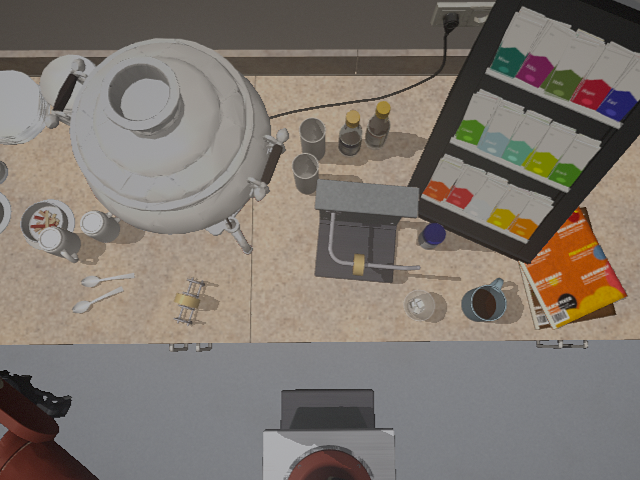

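View pics/side0.png

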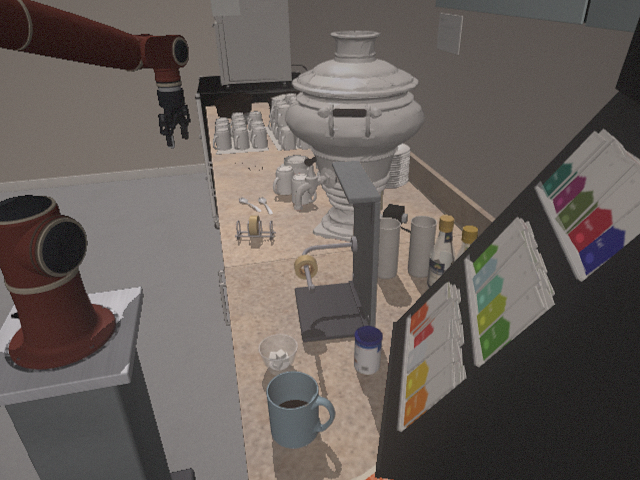

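```bash
python3 - <<'E'
from h import *
i=np.load('pics/top0.npz')['i']
a=cv2.resize(i[170:300,300:460],None,fx=5,fy=5,interpolation=cv2.INTER_CUBIC)[:600]
save(a[:, :800],'c1.png')
h=cv2.cvtColor(i,cv2.COLOR_RGB2HSV)
for x0,y0,x1,y1 in((345,245,375,285),(165,270,215,335)):
    s=h[y0:y1,x0:x1]; m=((s[...,0]>12)&(s[...,0]<30)&(s[...,1]>85)&(s[...,2]>110)).astype(np.uint8)
    n,l,st,c=cv2.connectedComponentsWithStats(m)
    for k in np.argsort(-st[1:,4])[:2]+1: print(st[k],c[k]+[x0,y0], cv2.minAreaRect(np.argwhere(l==k)[:,::-1].astype(np.float32)+np.float32([x0,y0])))
E
```

```text
[  8   9  11  22 207] [358.13043478 264.32850242] ((358.0, 264.5), (21.0, 10.0), 90.0)
[ 16  25  18  13 134] [189.70895522 301.18656716] ((189.49998474121094, 301.5), (14.161978721618652, 10.650744438171387), 20.556045532226562)
[ 9 23  9 10 48] [177.47916667 297.29166667] ((177.84999084472656, 297.45001220703125), (5.692099571228027, 9.17060375213623), 18.43494987487793)
```

View pics/c1.png

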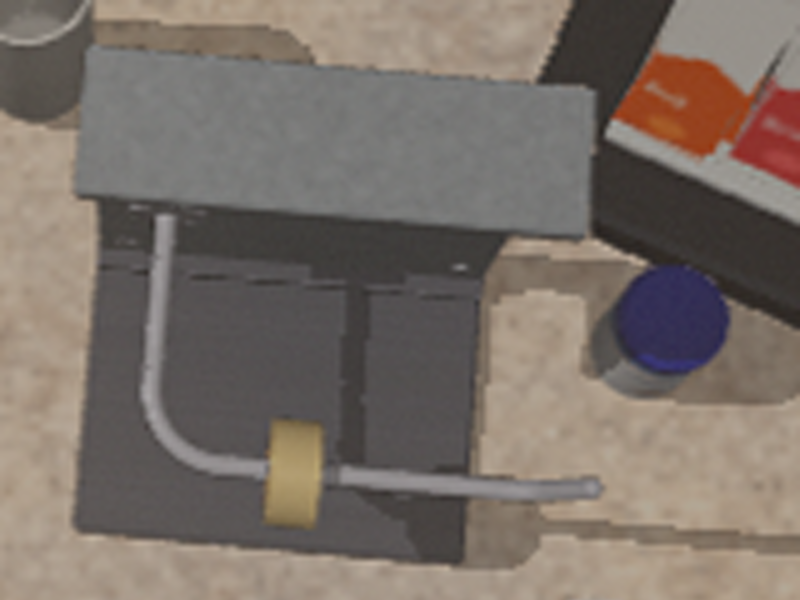

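```bash
python3 - <<'E'
from h import *
f=np.load('pics/top0.npz');K,W=f['K'],f['W']
P=[(-80,100,12,75,528),(-80,-100,12,463,563),(17,100,332,77,195),(17,-100,332,582,238),(-58,-136,169,600,488)]
A=[];B=[]
for x,y,z,u,v in P: A.append([x/1e3,y/1e3]);B.append(plane(K,W,300+u/5-.4,170+v/5-.4,z/1e3)[:2])
A=np.array(A);B=np.array(B);ca,cb=A.mean(0),B.mean(0);H=(A-ca).T@(B-cb);th=np.arctan2(H[0,1]-H[1,0],H[0,0]+H[1,1])
Rm=np.array([[np.cos(th),-np.sin(th)],[np.sin(th),np.cos(th)]]);t=cb-Rm@ca
print('th deg',np.degrees(th),'t',t);print((A@Rm.T+t-B).round(4))
np.savez('stand.npz',Rm=Rm,t=t)
for n,p in dict(flange=(57,65),bend=(-23,30),leg_end=(-58,-100),tip=(-58,-136)).items(): print(n,(Rm@np.array(p)/1e3+t).round(4))
a=plane(K,W,358.4,264.6,.157);print('A',a,'stand',Rm.T@(a[:2]-t))
b=plane(K,W,187.5,300.5,.07);print('B',b)
for n,u,v,z in(('tin',436,232,.082),('bowl',420,303,.05),('mug',484,302,.096)):print(n,plane(K,W,u,v,z))
h=cv2.resize(f['i'][270:335,155:220],None,fx=8,fy=8,interpolation=cv2.INTER_CUBIC);save(h,'c2.png')
E
```

```text
th deg -5.291219425103961 t [ 0.59457564 -0.07308443]
[[-0.0013  0.0013]
 [-0.0006 -0.0017]
 [ 0.0007 -0.0004]
 [ 0.0007 -0.0017]
 [ 0.0004  0.0025]]
flange [ 0.6573 -0.0136]
bend [ 0.5744 -0.0411]
leg_end [ 0.5276 -0.1673]
tip [ 0.5243 -0.2032]
A [ 0.5322331  -0.06937444  0.157     ] stand [-0.06241901 -0.00205492]
B [0.4600037  0.33579089 0.07      ]
tin [ 0.62119727 -0.26503769  0.082     ]
bowl [ 0.45123012 -0.22502704  0.05      ]
mug [ 0.44973175 -0.36771783  0.096     ]
```

View pics/c2.png

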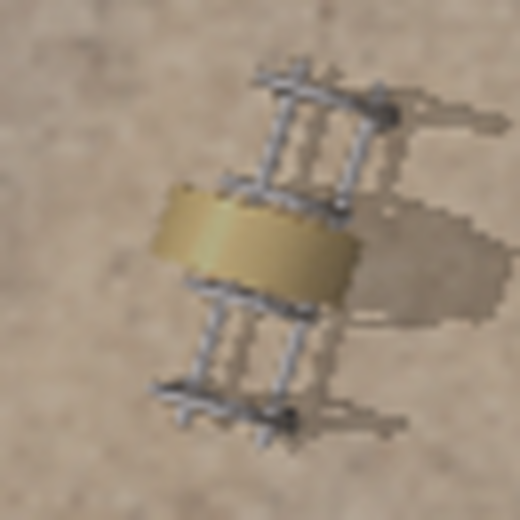

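The top view shows roll A on the long leg at about (359,265), and the bar from the flange (332,213) round the bend to the tip at (420,267). Roll B is in the rack at (187,300), with its axis tilted about 15° from the image's vertical. I'll write a planner that prints the rows, then go above roll A.

```bash
cat > plan.py <<'E'
# plan.py: print chained calls through world waypoints; args: grip_cm then x,y,z,yaw[,g[,step_mm]] ... ; prefix s: = stand frame (yaw relative to the stand)
import sys,json
from h import *
s=np.load('stand.npz');TH=-5.3
def main(a):
    o=ctrl.get_obs();p=np.array(o['tool_pos']);M=R.from_rotvec(o['tool_rot']).as_matrix();y=np.degrees(np.arctan2(M[1,1],M[0,1]))
    print('now',p.round(4),'yaw %.1f t %.2f q6 %.2f F'%(y,o['t'],o['q'][5]),np.round(o['contact_force'],1),'open %.4f grip %.1f'%(o['opening'],o['grip_force']),
      'stand',(s['Rm'].T@(p[:2]-s['t'])).round(4),'yaw_s %.1f'%(y-TH))
    rows=[];g=float(a[0])
    for w in a[1:]:
        st=w.startswith('s:');v=[float(c) for c in w.replace('s:','').split(',')]
        q=np.array(v[:3]);yt=v[3]
        if st: q[:2]=s['Rm']@q[:2]+s['t'];yt+=TH
        if len(v)>4:g=v[4]
        step=v[5]/1e3 if len(v)>5 else .045
        dy=(yt-y+180)%360-180 if abs(yt-y)>200 else yt-y
        n=max(1,int(np.ceil(max(np.linalg.norm(q-p)/step,abs(dy)/8.4))))
        for k in range(1,n+1): rows.append((p+(q-p)*k/n,y+dy*k/n,g))
        p,y=q,y+dy
    p=np.array(o['tool_pos']);y=np.degrees(np.arctan2(M[1,1],M[0,1]))
    for i in range(0,len(rows),5):
        c=np.cos(np.radians(y));sn=np.sin(np.radians(y));A=np.array([[-sn,c,0],[c,sn,0],[0,0,-1]]);out=[]
        for q,yy,g in rows[i:i+5]:
            d=np.round(A@(q-p)*100,2);t=round(y-yy,1);out.append([g,*d.tolist(),t])
        p=p+A.T@np.array(out[-1][1:4])/100;y-=out[-1][4]
        print(json.dumps([out]))
main(sys.argv[1:])
E
python3 plan.py 8.5 s:-0.058,-0.002,0.25,0 s:-0.058,-0.002,0.2,0
```

```text
now [0.2726 0.5619 0.2493] yaw 64.1 t 0.15 q6 -0.12 F [ 0.8 -0.3  0.2] open 0.0850 grip 0.0 stand [-0.3792  0.6026] yaw_s 69.4
[[[8.5, -3.21, -2.83, -0.0, 4.3], [8.5, -6.42, -5.66, -0.01, 8.7], [8.5, -9.62, -8.49, -0.01, 13.0], [8.5, -12.83, -11.32, -0.02, 17.4], [8.5, -16.04, -14.16, -0.02, 21.7]]]
[[[8.5, -4.03, -1.44, -0.01, 4.3], [8.5, -8.05, -2.89, -0.01, 8.7], [8.5, -12.08, -4.33, -0.01, 13.0], [8.5, -16.11, -5.77, -0.02, 17.3], [8.5, -20.14, -7.22, -0.02, 21.7]]]
[[[8.5, -4.27, 0.15, -0.01, 4.3], [8.5, -8.55, 0.29, -0.01, 8.7], [8.5, -12.83, 0.44, -0.01, 13.0], [8.5, -17.1, 0.59, -0.02, 17.3], [8.5, -21.38, 0.74, -0.02, 21.7]]]
[[[8.5, -3.92, 1.71, -0.01, 4.3], [8.5, -3.92, 1.71, 2.49, 4.3], [8.5, -3.92, 1.71, 4.99, 4.3]]]
```

servo_tool(increments=[[[8.5,-3.2,-2.8,0,4.3],[8.5,-6.4,-5.7,0,8.7],[8.5,-9.6,-8.5,0,13],[8.5,-12.8,-11.3,0,17.4],[8.5,-16,-14.2,0,21.7]]])

```text
t: 0.65
tool_pos: [0.355, 0.3631, 0.25]
tool_rot: [-1.271, -2.873, 0.0]
contact_force: [0.8, 0.3, 0.3]
opening: 0.0849
grip_force: 0.0
```

servo_tool(increments=[[[8.5,-4,-1.4,0,4.3],[8.5,-8,-2.9,0,8.7],[8.5,-12.1,-4.3,0,13],[8.5,-16.1,-5.8,0,17.3],[8.5,-20.1,-7.2,0,21.7]]])

```text
t: 1.15
tool_pos: [0.4373, 0.166, 0.2501]
tool_rot: [1.79, 2.582, 0.0]
contact_force: [0.2, 0.7, -0.3]
opening: 0.0852
grip_force: 0.0
```

servo_tool(increments=[[[8.5,-4.3,0.1,0,4.3],[8.5,-8.5,0.3,0,8.7],[8.5,-12.8,0.4,0,13],[8.5,-17.1,0.6,0,17.3],[8.5,-21.4,0.7,0,21.7]]])

```text
t: 1.65
tool_pos: [0.5197, -0.0317, 0.2501]
tool_rot: [-2.244, -2.198, -0.0]
contact_force: [0.6, 0.3, 0.4]
opening: 0.0849
grip_force: 0.0
```

servo_tool(increments=[[[8.5,-3.9,1.7,0,4.3],[8.5,-3.9,1.7,2.5,4.3],[8.5,-3.9,1.7,5,4.3]]])

```text
t: 1.95
tool_pos: [0.5365, -0.0709, 0.2003]
tool_rot: [2.323, 2.113, 0.001]
contact_force: [-0.5, 1.0, -0.8]
opening: 0.0852
grip_force: 0.0
```

```bash
python3 - <<'E'
from h import *
i,K,W=cam('wrist');save(i,'w1.png');np.savez('pics/w1.npz',i=i,K=K,W=W)
E
python3 plan.py 8.5 s:-0.058,-0.002,0.132,0
```

```text
now [ 0.5334 -0.0695  0.1943] yaw -5.4 t 2.00 q6 -0.17 F [-2.2  0.1 -3.6] open 0.0852 grip 0.0 stand [-0.0613 -0.0021] yaw_s -0.1
[[[8.5, 0.01, 0.16, 3.11, -0.0], [8.5, 0.01, 0.33, 6.23, -0.1]]]
```

View pics/w1.png

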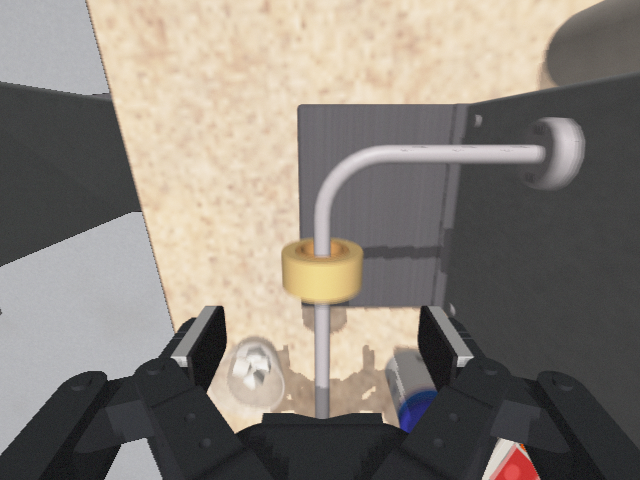

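```bash
python3 - <<'E'
from h import *
s=np.load('stand.npz');f=np.load('pics/w1.npz');K,W=f['K'],f['W']
def S(u,v,z): p=plane(K,W,u,v,z);return (s['Rm'].T@(p[:2]-s['t'])).round(4)
print('bar',S(321.5,330,.14),S(321.5,390,.14),S(430,153,.14),S(520,153,.14))
for yc in(-.012,-.002,.008):
  for y,z in((yc+.012,.157),(yc-.012,.157),(yc,.107)):
    w=s['Rm']@[-.058,y]+s['t'];print(yc,y,z,proj(K,W,[*w,z]).round(0))
print('flange',[proj(K,W,[*(s['Rm']@[.057,.065]+s['t']),.14])])
print(ctrl.get_obs()['tool_pos'])
E
```

```text
bar [-0.058  -0.0401] [-0.0581 -0.0862] [-0.0006  0.0672] [0.047  0.0671]
-0.012 0.0 0.157 [321. 283.]
-0.012 -0.024 0.157 [322. 322.]
-0.012 -0.012 0.107 [321. 268.]
-0.002 0.01 0.157 [321. 266.]
-0.002 -0.014 0.157 [321. 306.]
-0.002 -0.002 0.107 [321. 255.]
0.008 0.02 0.157 [321. 248.]
0.008 -0.004 0.157 [321. 290.]
0.008 0.008 0.107 [321. 241.]
flange [array([538.24231587, 157.00279621])]
[ 0.53338619 -0.06953058  0.19428669]
```

servo_tool(increments=[[[8.5,0,0,3.0,0],[8.5,0,0,6.0,0],[8.5,0,0,6.7,0],[8.5,0,0,6.7,0]]])

```text
t: 2.4
tool_pos: [0.5348, -0.0689, 0.1322]
tool_rot: [-2.319, -2.115, 0.003]
contact_force: [0.3, -0.5, 0.7]
opening: 0.0852
grip_force: 0.0
```

servo_tool(increments=[[[4,0,0,0,0],[4,0,0,0,0],[4,0,0,0,0],[4,0,0,0,0],[4,0,0,0,0]]], newtons=25)

```text
t: 2.9
tool_pos: [0.537, -0.0695, 0.1356]
tool_rot: [2.319, 2.115, 0.003]
contact_force: [-1.7, 0.9, 6.8]
opening: 0.0501
grip_force: 25.6
```

```bash
python3 plan.py 4 s:-0.058,0.03,0.132,0,4,20 s:-0.0533,0.0475,0.132,-30,4,12  s:-0.0405,0.0603,0.132,-60,4,12 s:-0.023,0.065,0.132,-90,4,12 s:-0.015,0.065,0.132,-90,4,12
```

```text
now [ 0.537  -0.0695  0.1356] yaw -5.3 t 2.90 q6 -0.17 F [-1.7  0.9  6.8] open 0.0501 grip 25.6 stand [-0.0576 -0.0018] yaw_s 0.0
[[[4.0, 1.59, -0.02, 0.18, 0.0], [4.0, 3.18, -0.04, 0.36, 0.0], [4.0, 3.62, 0.08, 0.36, 7.5], [4.0, 4.05, 0.2, 0.36, 15.0], [4.0, 4.49, 0.32, 0.36, 22.5]]]
[[[4.0, 0.45, -0.06, 0.0, 7.5], [4.0, 0.87, 0.11, 0.0, 15.0], [4.0, 1.28, 0.29, 0.0, 22.5], [4.0, 1.7, 0.46, 0.0, 30.0], [4.0, 2.12, 0.63, 0.0, 37.5]]]
[[[4.0, 0.44, 0.12, 0.0, 7.5], [4.0, 0.88, 0.24, 0.0, 15.0], [4.0, 1.31, 0.35, 0.0, 22.5], [4.0, 1.75, 0.47, 0.0, 30.0], [4.0, 2.44, 0.87, 0.0, 30.0]]]
```

servo_tool(increments=[[[4,0,0,-0.4,0],[4,0,0,-0.8,0],[4,1.0,0,-0.8,0],[4,2.1,0,-0.8,0],[4,3.2,0,-0.8,0]]])

```text
t: 3.4
tool_pos: [0.5385, -0.0362, 0.1409]
tool_rot: [-2.321, -2.116, 0.0]
contact_force: [-0.1, 0.3, -0.9]
opening: 0.05
grip_force: 26.0
```

```bash
python3 plan.py 4  s:-0.0533,0.0475,0.14,-30,4,12  s:-0.0405,0.0603,0.14,-60,4,12 s:-0.023,0.065,0.14,-90,4,12 s:-0.005,0.065,0.14,-90,4,12
```

```text
now [ 0.5385 -0.0362  0.1409] yaw -5.3 t 3.40 q6 -0.11 F [-0.1  0.3 -0.9] open 0.0500 grip 26.0 stand [-0.0592  0.0315] yaw_s 0.0
[[[4.0, 0.4, 0.15, 0.02, 7.5], [4.0, 0.8, 0.3, 0.05, 15.0], [4.0, 1.2, 0.44, 0.07, 22.5], [4.0, 1.6, 0.59, 0.09, 30.0], [4.0, 1.92, 0.91, 0.09, 37.5]]]
[[[4.0, 0.45, 0.06, 0.0, 7.5], [4.0, 0.9, 0.12, 0.0, 15.0], [4.0, 1.35, 0.18, 0.0, 22.5], [4.0, 1.7, 0.46, 0.0, 30.0], [4.0, 2.06, 0.73, 0.0, 37.5]]]
[[[4.0, 0.46, -0.0, 0.0, 7.5], [4.0, 0.91, -0.0, 0.0, 15.0], [4.0, 1.78, 0.23, 0.0, 15.0], [4.0, 2.65, 0.46, 0.0, 15.0]]]
```

servo_tool(increments=[[[4,0.4,0.1,0,7.5],[4,0.8,0.3,0,15],[4,1.2,0.45,0,22.5],[4,1.6,0.6,0,30],[4,1.9,0.9,0,37.5]]])

```text
t: 3.9
tool_pos: [0.5492, -0.018, 0.1408]
tool_rot: [-2.881, -1.252, 0.001]
contact_force: [0.5, -0.4, -1.2]
opening: 0.0502
grip_force: 26.0
```

servo_tool(increments=[[[4,0.45,0.05,0,7.5],[4,0.9,0.1,0,15],[4,1.35,0.2,0,22.5],[4,1.7,0.45,0,30],[4,2.05,0.7,0,37.5]]])

```text
t: 4.4
tool_pos: [0.5684, -0.0078, 0.1408]
tool_rot: [-3.131, -0.259, 0.001]
contact_force: [0.0, 0.0, -0.0]
opening: 0.0501
grip_force: 26.0
```

```bash
python3 plan.py 7.5 s:-0.031,0.066,0.14,-75,7.5,12  s:-0.031,0.066,0.132,-75,7.5,4  s:-0.031,0.066,0.22,-75 s:-0.11,0.065,0.22,0
```

```text
now [ 0.5684 -0.0078  0.1408] yaw -80.5 t 4.40 q6 1.26 F [ 0.  0. -0.] open 0.0501 grip 26.0 stand [-0.0321  0.0626] yaw_s -75.2
[[[7.5, 0.19, -0.3, 0.08, -0.2], [7.5, 0.19, -0.3, 0.35, -0.2], [7.5, 0.19, -0.3, 0.62, -0.2], [7.5, 0.19, -0.3, 0.88, -0.2], [7.5, 0.19, -0.3, -3.52, -0.2]]]
[[[7.5, 0.0, 0.0, -4.4, -0.0], [7.5, -0.85, -0.21, -4.4, -8.4], [7.5, -1.7, -0.43, -4.4, -16.7], [7.5, -2.55, -0.65, -4.4, -25.0], [7.5, -3.4, -0.86, -4.4, -33.4]]]
[[[7.5, -0.59, -0.65, 0.0, -8.3], [7.5, -1.18, -1.3, 0.0, -16.6], [7.5, -1.78, -1.95, 0.0, -25.0], [7.5, -2.37, -2.6, 0.0, -33.3], [7.5, -2.96, -3.25, 0.0, -41.6]]]
```

servo_tool(increments=[[[5,0,0,0.4,0],[5,0,0,0.8,0],[7.5,0,0,0.8,0],[7.5,0,0,0.8,0],[7.5,0,0,0.8,0]]])

```text
t: 4.9
tool_pos: [0.568, -0.0088, 0.1327]
tool_rot: [-3.13, -0.268, 0.001]
contact_force: [0.2, -0.2, 1.0]
opening: 0.0748
grip_force: 0.0
```

servo_tool(increments=[[[8.5,0,0,-4,0],[8.5,0,0,-8,0],[8.5,0,0,-9,0],[8.5,-1,0,-9,-8.4],[8.5,-2,0,-9,-16.8]]])

```text
t: 5.4
tool_pos: [0.5486, -0.0124, 0.2234]
tool_rot: [3.055, 0.731, 0.001]
contact_force: [-0.4, 0.6, -0.1]
opening: 0.0848
grip_force: 0.0
```

```bash
python3 plan.py 8.5 s:-0.115,0.065,0.22,0 s:-0.115,0.065,0.172,0
```

```text
now [ 0.5486 -0.0124  0.2234] yaw -63.1 t 5.40 q6 0.94 F [-0.4  0.6 -0.1] open 0.0848 grip 0.0 stand [-0.0513  0.0562] yaw_s -57.8
[[[8.5, -0.7, -0.59, 0.05, -8.3], [8.5, -1.4, -1.18, 0.1, -16.5], [8.5, -2.11, -1.77, 0.14, -24.8], [8.5, -2.81, -2.37, 0.19, -33.0], [8.5, -3.51, -2.96, 0.24, -41.3]]]
[[[8.5, -0.14, -0.91, 0.05, -8.2], [8.5, -0.28, -1.81, 0.1, -16.5], [8.5, -0.28, -1.81, 2.5, -16.5], [8.5, -0.28, -1.81, 4.9, -16.5]]]
```

servo_tool(increments=[[[8.5,-0.7,-0.6,0,-8.3],[8.5,-1.4,-1.2,0,-16.5],[8.5,-2.1,-1.8,0,-24.8],[8.5,-2.8,-2.4,0,-33],[8.5,-3.5,-3,0,-41.3]]])

```text
t: 5.9
tool_pos: [0.5033, -0.0011, 0.2223]
tool_rot: [-2.601, -1.76, 0.002]
contact_force: [-0.6, -1.1, -0.6]
opening: 0.085
grip_force: 0.0
```

servo_tool(increments=[[[8.5,-0.1,-0.9,0,-8.2],[8.5,-0.3,-1.8,0,-16.5],[8.5,-0.3,-1.8,2.5,-16.5],[8.5,-0.3,-1.8,5,-16.5],[8.5,-0.3,-1.8,5,-16.5]]])

```text
t: 6.4
tool_pos: [0.4833, 0.0033, 0.1687]
tool_rot: [-2.323, -2.105, 0.008]
contact_force: [-0.5, 0.7, -0.7]
opening: 0.0855
grip_force: 0.0
```

```bash
python3 - <<'E'
from h import *
M=np.array(ctrl.get_image('wrist')['mount']);K=np.load('pics/w1.npz')['K'];Wt=np.linalg.inv(M)
for z in(.006,.019):
  for y in(.0425,.057):
    for x in(-.011,.011): print(z,y,x,proj(K,Wt,[x,y,z]).round(0))
i,K,W=cam('wrist');save(i,'w2.png')
E
python3 plan.py 8.5
```

```text
0.006 0.0425 -0.011 [416. 347.]
0.006 0.0425 0.011 [421. 304.]
0.006 0.057 -0.011 [448. 347.]
0.006 0.057 0.011 [454. 304.]
0.019 0.0425 -0.011 [409. 331.]
0.019 0.0425 0.011 [413. 290.]
0.019 0.057 -0.011 [439. 331.]
0.019 0.057 0.011 [444. 290.]
now [0.4858 0.0029 0.1727] yaw -5.7 t 6.50 q6 -0.05 F [ 0.9  0.1 -0.1] open 0.0853 grip 0.0 stand [-0.1154  0.0656] yaw_s -0.4
```

View pics/w2.png

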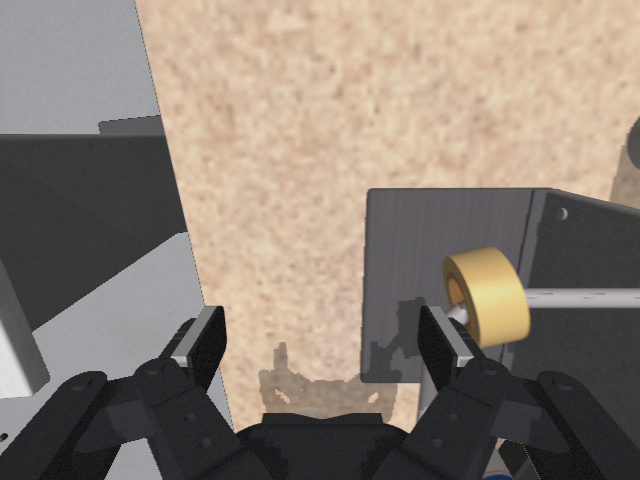

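servo_tool(increments=[[[8.5,0,0,1.0,0],[8.5,0,0,1.9,0],[8.5,0,0.8,1.9,0],[8.5,0,1.6,1.9,0],[8.5,0,2.4,1.9,0]]])

```text
t: 7.0
tool_pos: [0.5113, 0.0003, 0.1548]
tool_rot: [2.328, 2.108, 0.001]
contact_force: [-1.0, -1.0, 0.9]
opening: 0.085
grip_force: 0.2
```

servo_tool(increments=[[[8.5,0,0.8,0,0],[8.5,0,1.6,0,0],[8.5,0,2.4,0,0],[8.5,0,3.2,0,0],[8.5,0,4,0,0]]])

```text
t: 7.5
tool_pos: [0.5507, -0.0036, 0.1545]
tool_rot: [2.329, 2.109, 0.0]
contact_force: [-1.5, -0.0, 2.4]
opening: 0.085
grip_force: 1.0
```

```bash
python3 plan.py 8.5; python3 - <<'E'
from h import *
i,K,W=cam('side');save(cv2.resize(i[140:340,220:420],(600,600),interpolation=cv2.INTER_CUBIC),'s2.png')
E
```

```text
now [ 0.5507 -0.0036  0.1545] yaw -5.7 t 7.50 q6 -0.04 F [-1.5 -0.   2.4] open 0.0850 grip 1.0 stand [-0.0501  0.0652] yaw_s -0.4
```

View pics/s2.png

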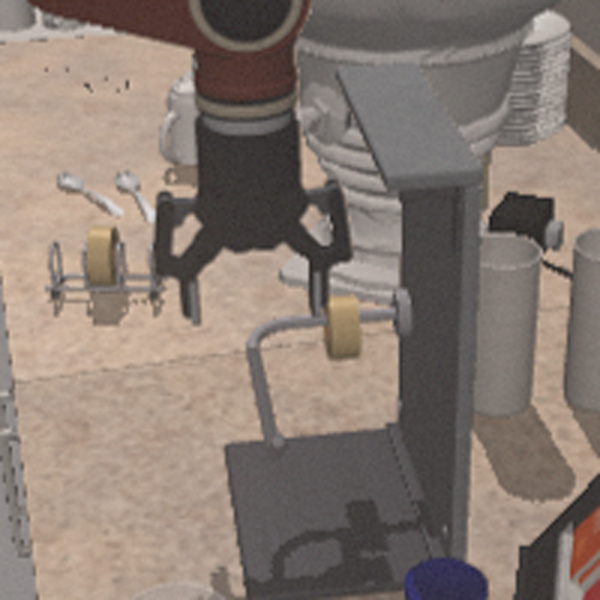

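servo_tool(increments=[[[8.5,0,0.6,0,0],[8.5,0,1.2,0,0],[8.5,0,1.8,0,0],[8.5,0,2.3,0,0],[8.5,0,2.7,0,0]]])

```text
t: 8.05
tool_pos: [0.5772, -0.0062, 0.1543]
tool_rot: [-2.329, -2.108, 0.0]
contact_force: [-1.3, -0.3, 2.2]
opening: 0.0846
grip_force: 1.2
```

servo_tool(increments=[[[8.5,0,0.2,0,0],[8.5,0,0.4,0,0],[8.5,0,0.5,0,0],[8.5,0,0.6,0,0]]])

```text
t: 8.45
tool_pos: [0.5803, -0.0065, 0.1545]
tool_rot: [-2.325, -2.105, 0.008]
contact_force: [-27.7, 0.6, 12.7]
opening: 0.085
grip_force: 6.8
```

```bash
python3 plan.py 8.5; python3 - <<'E'
from h import *
i,K,W=cam('side');save(cv2.resize(i[180:310,270:400],(780,780),interpolation=cv2.INTER_CUBIC)[:600],'s3.png')
E
```

```text
now [ 0.5803 -0.0065  0.1545] yaw -5.7 t 8.45 q6 -0.04 F [-27.7   0.6  12.7] open 0.0850 grip 6.8 stand [-0.0203  0.065 ] yaw_s -0.4
```

View pics/s3.png

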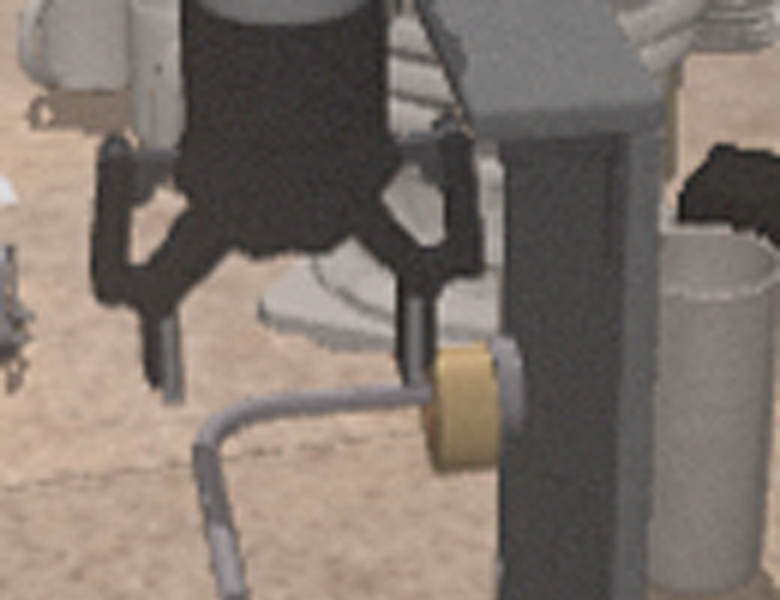

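servo_tool(increments=[[[8.5,0,-2,0,0],[8.5,0,-5,0,0],[8.5,0,-8,-3,0],[8.5,0,-11,-7,0],[8.5,0,-13,-10,0]]])

```text
t: 9.0
tool_pos: [0.4522, 0.0063, 0.2557]
tool_rot: [2.328, 2.108, 0.001]
contact_force: [0.9, 0.1, 0.1]
opening: 0.0849
grip_force: 0.0
```

```bash
python3 plan.py 8.5 0.445,0.336,0.25,74
```

```text
now [0.4522 0.0063 0.2557] yaw -5.7 t 9.00 q6 -0.05 F [0.9 0.1 0.1] open 0.0849 grip 0.0 stand [-0.1491  0.0659] yaw_s -0.4
[[[8.5, 3.27, -0.4, 0.06, -8.0], [8.5, 6.55, -0.8, 0.11, -15.9], [8.5, 9.82, -1.19, 0.17, -23.9], [8.5, 13.1, -1.59, 0.23, -31.9], [8.5, 16.37, -1.99, 0.29, -39.8]]]
[[[8.5, 2.77, 1.79, 0.05, -8.0], [8.5, 5.54, 3.58, 0.11, -16.0], [8.5, 8.31, 5.37, 0.17, -23.9], [8.5, 11.08, 7.16, 0.23, -31.9], [8.5, 13.85, 8.95, 0.28, -39.9]]]
```

servo_tool(increments=[[[8.5,3.3,-0.4,0,-8],[8.5,6.5,-0.8,0,-15.9],[8.5,9.8,-1.2,0,-23.9],[8.5,13.1,-1.6,0,-31.9],[8.5,16.4,-2,0,-39.8]]])

```text
t: 9.5
tool_pos: [0.4496, 0.1726, 0.2542]
tool_rot: [1.464, 2.779, 0.001]
contact_force: [0.8, -0.3, -0.0]
opening: 0.0851
grip_force: 0.0
```

servo_tool(increments=[[[8.5,2.8,1.8,0,-8],[8.5,5.5,3.6,0,-16],[8.5,8.3,5.4,0,-23.9],[8.5,11.1,7.2,0,-31.9],[8.5,13.9,9,0.2,-39.9]]])

```text
t: 10.0
tool_pos: [0.4463, 0.3384, 0.2523]
tool_rot: [0.428, 3.111, 0.001]
contact_force: [1.6, -0.1, 0.1]
opening: 0.0847
grip_force: 0.0
```

servo_tool(increments=[[[8.5,0,0,0,0],[8.5,0,0,0,0],[8.5,0,0,0,0]]])

```text
t: 10.3
tool_pos: [0.4464, 0.3362, 0.252]
tool_rot: [-0.439, -3.111, 0.001]
contact_force: [-0.5, 0.5, 0.3]
opening: 0.0854
grip_force: 0.0
```

```bash
python3 - <<'E'
from h import *
i,K,W=cam('wrist');save(i,'w3.png');np.savez('pics/w3.npz',i=i,K=K,W=W)
h=cv2.cvtColor(i,cv2.COLOR_RGB2HSV);m=((h[...,0]>12)&(h[...,0]<30)&(h[...,1]>85)&(h[...,2]>110)).astype(np.uint8)
m=cv2.morphologyEx(m,cv2.MORPH_CLOSE,np.ones((7,7)))
n,l,st,c=cv2.connectedComponentsWithStats(m)
for k in np.argsort(-st[1:,4])[:3]+1: print(st[k],c[k],cv2.minAreaRect(np.argwhere(l==k)[:,::-1].astype(np.float32)))
for z in(.04,.07):print(proj(K,W,[.46,.336,z]))
E
python3 plan.py 8.5
```

```text
[ 306  216   59   31 1490] [335.74899329 231.77919463] ((335.0, 231.0), (30.0, 58.0), 90.0)
[483 467  12  13  84] [488.         475.03571429] ((486.60003662109375, 475.2000732421875), (13.416406631469727, 9.838699340820312), 63.43495178222656)
[356 213   2   1   2] [356.5 213. ] ((356.5, 213.0), (1.0, 0.0), 180.0)
[324.30568156 227.30496296]
[324.52659933 235.77757106]
now [0.4465 0.336  0.2522] yaw 73.9 t 10.35 q6 -0.78 F [-0.   0.4 -0.3] open 0.0848 grip 0.0 stand [-0.1852  0.3937] yaw_s 79.2
```

View pics/w3.png

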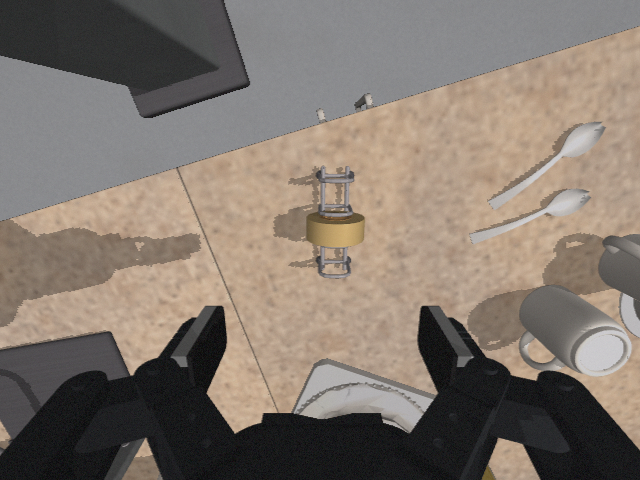

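servo_tool(increments=[[[8.5,-0.6,0.8,4,0],[8.5,-1.2,1.5,8.5,0],[8.5,-1.2,1.5,13,0],[8.5,-1.2,1.5,17,0],[8.5,-1.2,1.5,19,0]]])

```text
t: 10.85
tool_pos: [0.46, 0.3455, 0.0579]
tool_rot: [-0.44, -3.106, 0.006]
contact_force: [-1.5, 0.9, -1.2]
opening: 0.0849
grip_force: 0.0
```

servo_tool(increments=[[[8.5,0,0,1.0,0],[8.5,0,0,1.9,0],[5,0,0,1.9,0],[5,0,0,1.9,0],[5,0,0,1.9,0]]], newtons=25)

```text
t: 11.35
tool_pos: [0.4624, 0.346, 0.0453]
tool_rot: [0.436, 3.111, -0.008]
contact_force: [-3.7, -10.7, 6.9]
opening: 0.06
grip_force: 26.2
```

servo_tool(increments=[[[5,0,0,0,0],[5,0,0,0,0]]])

```text
t: 11.55
tool_pos: [0.4624, 0.346, 0.0453]
tool_rot: [0.436, 3.111, -0.008]
contact_force: [-4.1, -8.7, 7.2]
opening: 0.0598
grip_force: 26.2
```

```bash
python3 plan.py 5
```

```text
now [0.4624 0.346  0.0453] yaw 74.0 t 11.55 q6 -0.77 F [-4.1 -8.7  7.2] open 0.0598 grip 26.2 stand [-0.1703  0.4051] yaw_s 79.3
```

servo_tool(increments=[[[5,0,0,-1.2,0],[5,0,0,-2.4,0],[5,0,0,-3.5,0],[5,0,0,-3.5,0]]], newtons=20)

```text
t: 11.95
tool_pos: [0.4639, 0.3493, 0.0819]
tool_rot: [0.436, 3.106, 0.006]
contact_force: [-0.5, 0.1, 0.6]
opening: 0.0603
grip_force: 25.6
```

servo_tool(increments=[[[5,0.5,0,0,0],[5,1,0,0,0],[5,1.5,0,0,0],[5,2,0,0,0],[5,2.5,0,0,0]]])

```text
t: 12.45
tool_pos: [0.4409, 0.3552, 0.0801]
tool_rot: [0.435, 3.103, 0.003]
contact_force: [6.3, -0.8, -0.1]
opening: 0.0598
grip_force: 22.5
```

```bash
python3 plan.py 5; python3 - <<'E'
from h import *
i,K,W=cam('side');np.savez('pics/s4.npz',i=i,K=K,W=W)
c=proj(K,W,ctrl.get_obs()['tool_pos']).astype(int);print(c)
h=cv2.cvtColor(i,cv2.COLOR_RGB2HSV);s=h[c[1]-25:c[1]+25,c[0]-25:c[0]+25]
m=((s[...,0]>12)&(s[...,0]<30)&(s[...,1]>100)&(s[...,2]>60)).astype(np.uint8)
n,l,st,ce=cv2.connectedComponentsWithStats(m);k=np.argmax(st[1:,4])+1
for r in l==k: print(''.join('#' if b else '.' for b in r))
E
```

```text
now [0.4409 0.3552 0.0801] yaw 74.0 t 12.45 q6 -0.74 F [ 6.3 -0.8 -0.1] open 0.0598 grip 22.5 stand [-0.1925  0.4122] yaw_s 79.3
[244 212]
..................................................
..................................................
..................................................
..................................................
..................................................
..................................................
..................................................
..................................................
..................................................
..................................................
..................................................
..................................................
..................................................
..................................................
..................................................
..................................................
..................................................
..................................................
...........................................
[... 888 characters left out ...]
.....................................
..................................................
..................................................
..................................................
..................................................
..................................................
..................................................
..................................................
..................................................
..................................................
..................................................
..................................................
..................................................
..................................................
```

```bash
python3 plan.py 5 0.441,0.355,0.20,74,5,40 s:-0.1,0.1,0.26,0,5,40 s:-0.058,-0.155,0.24,0,5,40 s:-0.058,-0.155,0.215,0,5,40
```

```text
now [0.44   0.3554 0.0799] yaw 74.0 t 12.50 q6 -0.74 F [ 5.4 -1.6  4.2] open 0.0599 grip 22.7 stand [-0.1935  0.4124] yaw_s 79.3
[[[5.0, -0.03, -0.0, -3.0, 0.0], [5.0, -0.05, -0.0, -6.01, 0.0], [5.0, -0.08, -0.0, -9.01, 0.0], [5.0, -0.11, -0.01, -12.01, 0.0], [5.0, -1.59, -2.9, -12.61, 8.0]]]
[[[5.0, -1.88, -2.66, -0.6, 7.9], [5.0, -3.75, -5.32, -1.2, 15.8], [5.0, -5.63, -7.99, -1.8, 23.8], [5.0, -7.5, -10.65, -2.4, 31.7], [5.0, -9.38, -13.31, -3.0, 39.6]]]
[[[5.0, -3.14, -0.86, -0.6, 8.0], [5.0, -6.28, -1.71, -1.2, 15.9], [5.0, -9.42, -2.57, -1.8, 23.8], [5.0, -12.56, -3.42, -2.4, 31.7], [5.0, -15.97, -4.83, -2.12, 31.7]]]
[[[5.0, -3.64, 0.6, 0.29, 0.0], [5.0, -7.29, 1.2, 0.57, 0.0], [5.0, -10.93, 1.79, 0.86, 0.0], [5.0, -14.57, 2.39, 1.14, 0.0], [5.0, -18.22, 2.99, 1.43, 0.0]]]
[[[5.0, -3.64, 0.6, 0.29, 0.0], [5.0, -3.64, 0.6, 2.79, 0.0]]]
```

servo_tool(increments=[[[5,0,0,-3,0],[5,0,0,-6,0],[5,0,0,-9,0],[5,0,0,-12,0],[5,-1.6,-2.9,-12.6,8]]], newtons=30)

```text
t: 13.0
tool_pos: [0.4462, 0.3253, 0.2086]
tool_rot: [0.651, 3.069, 0.009]
contact_force: [0.9, 0.2, -0.3]
opening: 0.0596
grip_force: 32.5
```

servo_tool(increments=[[[5,-1.9,-2.7,-0.6,7.9],[5,-3.8,-5.3,-1.2,15.8],[5,-5.6,-8,-1.8,23.8],[5,-7.5,-10.7,-2.4,31.7],[5,-9.4,-13.3,-3,39.6]]])

```text
t: 13.5
tool_pos: [0.4766, 0.1617, 0.2337]
tool_rot: [-1.662, -2.665, 0.001]
contact_force: [-0.0, -0.0, -0.9]
opening: 0.0595
grip_force: 32.5
```

servo_tool(increments=[[[5,-3.1,-0.9,-0.6,8],[5,-6.3,-1.7,-1.2,15.9],[5,-9.4,-2.6,-1.8,23.8],[5,-12.6,-3.4,-2.4,31.7],[5,-16,-4.8,-2.2,31.7]]])

```text
t: 14.0
tool_pos: [0.5058, -0.0026, 0.2569]
tool_rot: [2.322, 2.115, 0.002]
contact_force: [0.6, -0.3, -0.9]
opening: 0.0599
grip_force: 32.5
```

servo_tool(increments=[[[5,-3.6,0.6,0.3,0],[5,-7.3,1.2,0.6,0],[5,-10.9,1.8,0.9,0],[5,-14.6,2.4,1.1,0],[5,-18.2,3,1.4,0]]])

```text
t: 14.5
tool_pos: [0.518, -0.1868, 0.2414]
tool_rot: [-2.321, -2.116, 0.0]
contact_force: [0.4, 1.5, -0.4]
opening: 0.0596
grip_force: 32.5
```

```bash
python3 plan.py 5 s:-0.058,-0.155,0.215,0,5,40
```

```text
now [ 0.518  -0.1868  0.2414] yaw -5.3 t 14.50 q6 -0.39 F [ 0.4  1.5 -0.4] open 0.0596 grip 32.5 stand [-0.0657 -0.1203] yaw_s 0.0
[[[5.0, -1.73, 0.39, 1.32, 0.0], [5.0, -3.47, 0.77, 2.64, 0.0]]]
```

servo_tool(increments=[[[5,-1.8,0.4,0,0],[5,-3.5,0.8,1.3,0],[5,-3.5,0.8,2.6,0],[5,-3.5,0.8,2.6,0],[5,-3.5,0.8,2.6,0]]])

```text
t: 15.0
tool_pos: [0.5229, -0.2201, 0.2155]
tool_rot: [-2.319, -2.116, 0.0]
contact_force: [0.4, 0.2, 0.2]
opening: 0.0595
grip_force: 32.6
```

```bash
python3 plan.py 5; python3 - <<'E'
from h import *
i,K,W=cam('wrist');np.savez('pics/w5.npz',i=i,K=K,W=W)
j,K2,W2=cam('side')
c=proj(K2,W2,ctrl.get_obs()['tool_pos']).astype(int);print('side tcp',c)
s=np.load('stand.npz');tip=[*(s['Rm']@[-.058,-.136]+s['t']),.169];print('tip',proj(K2,W2,tip),proj(K,W,tip))
a=cv2.resize(i[180:420,180:480],(400,320));b=cv2.resize(j[c[1]-50:c[1]+70,c[0]-60:c[0]+60],(400,400),interpolation=cv2.INTER_CUBIC)
o=np.zeros((400,800,3),np.uint8);o[:320,:400]=a;o[:,400:]=b;save(o,'m5.png')
E
```

```text
now [ 0.5229 -0.2201  0.2155] yaw -5.2 t 15.00 q6 -0.44 F [0.4 0.2 0.2] open 0.0595 grip 32.6 stand [-0.0578 -0.153 ] yaw_s 0.1
side tcp [313 270]
tip [312.19616383 286.53035719] [321.4053858  257.41027331]
```

View pics/m5.png

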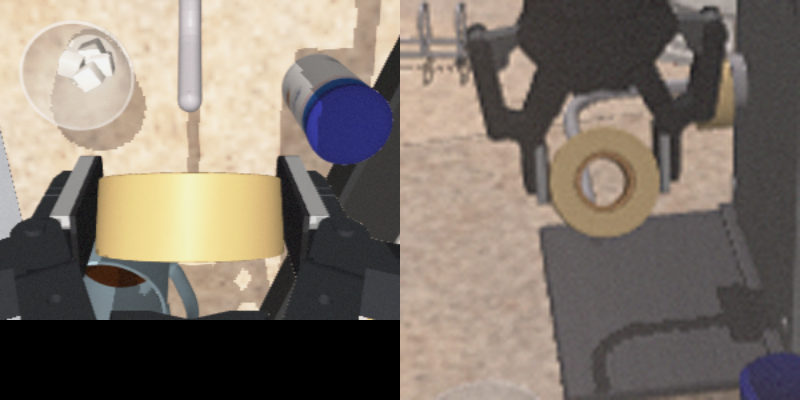

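servo_tool(increments=[[[5,-0.4,0,0.3,0],[5,-0.8,0,0.65,0],[5,-0.2,0,1.4,0],[5,0.5,0,2.2,0],[5,1.1,0,2.9,0]]], newtons=20)

```text
t: 15.6
tool_pos: [0.5239, -0.2095, 0.186]
tool_rot: [-2.32, -2.116, 0.0]
contact_force: [0.2, -0.4, -0.1]
opening: 0.0592
grip_force: 32.6
```

servo_tool(increments=[[[5,0.3,0,0.4,0],[5,0.6,0,0.7,0],[5,0.6,0,0.7,0]]])

```text
t: 15.9
tool_pos: [0.5246, -0.2039, 0.1797]
tool_rot: [-2.32, -2.117, 0.0]
contact_force: [0.4, 0.0, -0.6]
opening: 0.0594
grip_force: 32.6
```

```bash
python3 plan.py 5; cat > rb.py <<'E'
from h import *
j,K2,W2=cam('side');c=proj(K2,W2,ctrl.get_obs()['tool_pos']).astype(int);print(c)
h=cv2.cvtColor(j,cv2.COLOR_RGB2HSV);s=h[c[1]-18:c[1]+26,c[0]-28:c[0]+28]
for r in s: print(''.join('#' if 12<p[0]<30 and p[1]>80 and p[2]>50 else ('o' if p[1]<40 and p[2]>100 else ' ' if p[2]<70 else '.') for p in r))
E
python3 rb.py
```

```text
now [ 0.5246 -0.2039  0.1797] yaw -5.3 t 15.90 q6 -0.41 F [ 0.4  0.  -0.6] open 0.0594 grip 32.6 stand [-0.0576 -0.1367] yaw_s 0.0
[312 281]
.......          ..ooooo..................              
......           ...oooo..................              
  ....          ....oooo...................             
  .   .         ....ooooo...................            
  ..  .        .....ooooo...................            
      ..      ......ooooo...................           .
. .          ........oooo...................          ..
   . .       ........oooo...................        ....
             ........oo..#########..........       .....
            ...........###############......  ..   .....
 ..         .........##################..... .oo.  .....
.....       .......#####################.... .oo.  .....
......      ......#######################...  oo.  .....
......   ........#########################.. .oo.  .....
......   .oo....###########################. .oo.  .....
......   .oo....############################  oo.  .....
......   .ooo..############....#############. o
[... 848 characters left out ...]
###.............
...............o.##########################.............
................o.#######################.o.............
..................######################.o..............
....................###################.................
..............oo.....#################..................
................o..o.o..############.o..................
..............o..o.o......#.#####..o....................
...............oo...o...........o.......................
........................................................
................ooo......oo.............................
................o......o................................
...............o.o.oo...................................
```

servo_tool(increments=[[[5,0.5,0,0.6,0],[5,1.0,0,1.2,0],[5,1.4,0,1.7,0],[5,1.4,0,1.7,0]]])

```text
t: 16.35
tool_pos: [0.5255, -0.1896, 0.1619]
tool_rot: [-2.319, -2.116, 0.001]
contact_force: [0.1, -0.2, -1.6]
opening: 0.0599
grip_force: 32.6
```

```bash
python3 plan.py 5; python3 rb.py | sed -n 8,40p
```

```text
now [ 0.5255 -0.1896  0.1619] yaw -5.2 t 16.35 q6 -0.39 F [ 0.1 -0.2 -1.6] open 0.0599 grip 32.6 stand [-0.0581 -0.1224] yaw_s 0.1
.             ........ooooo.................         ...
.            ..........ooo...#.............         ....
     .       ............#########.........        .....
  .         ..........################.....  ...   .....
 ...        .........##################....  .o..  .....
......      .......#####################...  .oo   .....
...... .   .......#######################... .oo.  .....
.......   .oo....###############.#########.. .oo.  .....
.......  .ooo....##########################. .oo.  .....
.......  .ooo...############################ .oo.  .....
.......  ..oo..############.o...############ .oo.  .....
.......  ..oo..##########.oooo....###########.oo.   o...
.......  ..oo..#########.ooooooo..########### oo.   ....
.......   .oo..#########.ooooooo...##########.oo.   ....
.......   .oo.##########.ooooooo....#########.oo.  .....
.......   .oo..########..oo.ooo.....#########.oo.  .....
.......   .oo.#########...o.........#########.oo........

[... 211 characters left out ...]
#####...........
...........oo..#########..........###########...........
...........oo..###########.o....############............
................############..##############............
................###########################.............
.................#########################..............
..................#######################.o.............
...................######################...............
.....................##################.................
.....................#################.o................
................o.....###############...................
..................ooo..o.#########..o...................
.......................o................................
```

servo_tool(increments=[[[5,0.3,0,0.4,0],[5,0.6,0,0.7,0],[5,0.6,0,0.7,0]]])

```text
t: 16.7
tool_pos: [0.5263, -0.1841, 0.1556]
tool_rot: [-2.32, -2.116, 0.0]
contact_force: [0.3, 0.0, -1.3]
opening: 0.0602
grip_force: 32.6
```

servo_tool(increments=[[[8.5,0,0,0,0],[8.5,0,0,0,0],[8.5,0,0,0,0],[8.5,0,0,0,0],[8.5,0,0,0,0]]])

```text
t: 17.2
tool_pos: [0.5267, -0.1847, 0.1565]
tool_rot: [2.321, 2.116, 0.0]
contact_force: [-0.3, 0.7, -0.3]
opening: 0.0851
grip_force: 0.0
```

```bash
python3 plan.py 5; python3 - <<'E'
from h import *
s=np.load('stand.npz')
for n,lo in(('wrist',85),('side',85),('top',85)):
    i,K,W=cam(n);h=cv2.cvtColor(i,cv2.COLOR_RGB2HSV);m=((h[...,0]>12)&(h[...,0]<30)&(h[...,1]>lo)&(h[...,2]>60)).astype(np.uint8)
    if n!='wrist':
        c=proj(K,W,[*(s['Rm']@[-.03,-.05]+s['t']),.14]).astype(int);q=np.zeros_like(m);q[c[1]-70:c[1]+70,c[0]-70:c[0]+70]=1;m&=q
    k,l,st,ce=cv2.connectedComponentsWithStats(m);print(n,[(st[j].tolist(),ce[j].round(1).tolist()) for j in np.argsort(-st[1:,4])[:3]+1])
    for y in(-.12,-.10,-.09,-.07): print(y,proj(K,W,[*(s['Rm']@[-.058,y]+s['t']),.132]).round(0))
E
```

```text
now [ 0.5267 -0.1847  0.1565] yaw -5.3 t 17.20 q6 -0.38 F [-0.3  0.7 -0.3] open 0.0851 grip 0.0 stand [-0.0573 -0.1174] yaw_s 0.0
wrist [([256, 256, 129, 72, 8426], [320.5, 291.6]), ([613, 342, 6, 7, 13], [615.9, 344.9]), ([602, 356, 5, 4, 10], [603.6, 357.6])]
-0.12 [320. 310.]
-0.1 [320. 273.]
-0.09 [320. 253.]
-0.07 [320. 211.]
side [([297, 277, 30, 31, 586], [310.9, 292.4]), ([345, 238, 8, 19, 79], [349.4, 245.8])]
-0.12 [312. 298.]
-0.1 [311. 292.]
-0.09 [310. 289.]
-0.07 [309. 283.]
top [([322, 212, 22, 14, 216], [332.9, 218.1]), ([396, 268, 10, 13, 91], [400.9, 274.9]), ([435, 196, 1, 1, 1], [435.0, 196.0])]
-0.12 [409. 268.]
-0.1 [400. 268.]
-0.09 [396. 267.]
-0.07 [387. 267.]
```

servo_tool(increments=[[[8.5,0.9,0,1,0],[8.5,1.7,0,2.1,0],[8.5,1.7,0,2.1,0],[5,1.7,0,2.1,0],[5,1.7,0,2.1,0]]], newtons=25)

```text
t: 17.85
tool_pos: [0.5284, -0.1676, 0.1354]
tool_rot: [2.321, 2.117, 0.0]
contact_force: [0.5, 0.8, 1.1]
opening: 0.0596
grip_force: 26.6
```

servo_tool(increments=[[[5,0,0,0,0],[5,0,0,-0.3,0],[5,0,0,-0.7,0],[5,1,0,-0.7,0],[5,2,0,-0.7,0]]])

```text
t: 18.35
tool_pos: [0.5302, -0.1472, 0.1427]
tool_rot: [2.322, 2.116, 0.001]
contact_force: [0.3, 0.3, -0.3]
opening: 0.06
grip_force: 27.1
```

servo_tool(increments=[[[5,1.5,0,0,0],[5,3,0,0,0],[5,4.5,0,0,0],[5,6,0,0,0],[5,7.5,0,0,0]]])

```text
t: 18.85
tool_pos: [0.537, -0.0715, 0.1423]
tool_rot: [-2.321, -2.117, -0.0]
contact_force: [0.0, 0.2, -0.3]
opening: 0.0598
grip_force: 27.1
```

```bash
python3 plan.py 5 s:-0.058,0.03,0.14,0,5,15 s:-0.0533,0.0475,0.14,-30,5,12  s:-0.0405,0.0603,0.14,-60,5,12 s:-0.0320,0.0638,0.14,-75,5,12
```

```text
now [ 0.537  -0.0715  0.1423] yaw -5.3 t 18.85 q6 -0.18 F [ 0.   0.2 -0.3] open 0.0598 grip 27.1 stand [-0.0575 -0.0037] yaw_s 0.0
[[[5.0, 1.12, -0.02, 0.08, 0.0], [5.0, 2.25, -0.03, 0.15, 0.0], [5.0, 3.37, -0.05, 0.23, 0.0], [5.0, 3.81, 0.07, 0.23, 7.5], [5.0, 4.25, 0.18, 0.23, 15.0]]]
[[[5.0, 0.45, 0.01, -0.0, 7.5], [5.0, 0.9, 0.01, -0.0, 15.0], [5.0, 1.29, 0.23, -0.0, 22.5], [5.0, 1.69, 0.46, -0.0, 30.0], [5.0, 2.08, 0.69, -0.0, 37.5]]]
[[[5.0, 0.44, -0.06, -0.0, 7.5], [5.0, 0.89, 0.06, -0.0, 15.0], [5.0, 1.33, 0.18, -0.0, 22.5]]]
```

servo_tool(increments=[[[5,1.1,0,0.1,0],[5,2.2,0,0.1,0],[5,3.4,0,0.1,0],[5,3.8,0.1,0.1,7.5],[5,4.2,0.2,0.1,15]]])

```text
t: 19.35
tool_pos: [0.5429, -0.0306, 0.1413]
tool_rot: [2.583, 1.789, -0.0]
contact_force: [-0.0, 0.3, -0.8]
opening: 0.0599
grip_force: 27.1
```

servo_tool(increments=[[[5,0.45,0,0,7.5],[5,0.9,0,0,15],[5,1.3,0.2,0,22.5],[5,1.7,0.45,0,30],[5,2.1,0.7,0,37.5]]])

```text
t: 19.85
tool_pos: [0.5569, -0.0136, 0.1413]
tool_rot: [3.021, 0.863, -0.0]
contact_force: [-0.0, -0.0, -0.5]
opening: 0.06
grip_force: 27.1
```

servo_tool(increments=[[[5,0.45,-0.05,0,7.5],[5,0.9,0.05,0,15],[5,1.3,0.2,0,22.5],[5,1.3,0.2,0.4,22.5],[5,1.3,0.2,0.8,22.5]]])

```text
t: 20.35
tool_pos: [0.5697, -0.0086, 0.1343]
tool_rot: [-3.13, -0.27, -0.004]
contact_force: [-3.1, 1.7, 14.9]
opening: 0.0598
grip_force: 28.1
```

```bash
python3 plan.py 8.5
```

```text
now [ 0.5697 -0.0086  0.1343] yaw -80.1 t 20.35 q6 1.25 F [-3.1  1.7 14.9] open 0.0598 grip 28.1 stand [-0.0307  0.0619] yaw_s -74.8
```

servo_tool(increments=[[[6,0,0,-0.4,0],[8.5,0,0,-0.4,0],[8.5,0,0,-0.4,0],[8.5,0,0,-0.4,0]]])

```text
t: 20.75
tool_pos: [0.5684, -0.0089, 0.1369]
tool_rot: [-3.13, -0.267, 0.001]
contact_force: [0.3, -0.5, 0.8]
opening: 0.085
grip_force: 0.0
```

servo_tool(increments=[[[8.5,0,0,-4,0],[8.5,0,0,-8,0],[8.5,0,0,-9,0],[8.5,-1,0,-9,-8.4],[8.5,-2,0,-9,-16.8]]])

```text
t: 21.25
tool_pos: [0.5489, -0.0123, 0.2276]
tool_rot: [3.055, 0.73, 0.001]
contact_force: [-0.2, -0.4, -0.4]
opening: 0.085
grip_force: 0.0
```

```bash
python3 plan.py 8.5 s:-0.118,0.065,0.22,0 s:-0.118,0.065,0.155,0,8.5,25 s:-0.058,0.065,0.155,0,8.5,8
```

```text
now [ 0.5489 -0.0123  0.2276] yaw -63.1 t 21.25 q6 0.94 F [-0.2 -0.4 -0.4] open 0.0850 grip 0.0 stand [-0.0511  0.0563] yaw_s -57.8
[[[8.5, -0.74, -0.61, 0.11, -8.3], [8.5, -1.49, -1.23, 0.22, -16.5], [8.5, -2.23, -1.84, 0.32, -24.8], [8.5, -2.97, -2.46, 0.43, -33.0], [8.5, -3.72, -3.07, 0.54, -41.3]]]
[[[8.5, -0.15, -0.95, 0.11, -8.3], [8.5, -0.3, -1.9, 0.22, -16.5], [8.5, -0.3, -1.9, 2.38, -16.5], [8.5, -0.3, -1.9, 4.55, -16.5], [8.5, -0.3, -1.9, 6.72, -16.5]]]
[[[8.5, -0.0, 0.75, -0.0, -0.0], [8.5, -0.0, 1.5, -0.0, -0.0], [8.5, 0.0, 2.25, -0.0, -0.0], [8.5, 0.0, 3.0, -0.0, -0.0], [8.5, 0.0, 3.75, -0.0, -0.0]]]
[[[8.5, 0.0, 0.75, -0.0, -0.0], [8.5, 0.0, 1.5, -0.0, -0.0], [8.5, 0.0, 2.25, -0.0, -0.0]]]
```

servo_tool(increments=[[[8.5,-0.7,-0.6,0.1,-8.3],[8.5,-1.5,-1.2,0.2,-16.5],[8.5,-2.2,-1.8,0.3,-24.8],[8.5,-3,-2.5,0.4,-33],[8.5,-3.7,-3.1,0.5,-41.3]]])

```text
t: 21.75
tool_pos: [0.5012, -0.0009, 0.2214]
tool_rot: [-2.601, -1.76, 0.001]
contact_force: [-0.3, -0.6, 0.2]
opening: 0.0851
grip_force: 0.0
```

servo_tool(increments=[[[8.5,-0.15,-0.95,0.1,-8.3],[8.5,-0.3,-1.9,0.2,-16.5],[8.5,-0.3,-1.9,2.4,-16.5],[8.5,-0.3,-1.9,4.5,-16.5],[8.5,-0.3,-1.9,6.6,-16.5]]])

```text
t: 22.25
tool_pos: [0.483, 0.0034, 0.1551]
tool_rot: [-2.329, -2.109, 0.0]
contact_force: [0.2, 0.7, -0.3]
opening: 0.085
grip_force: 0.0
```

servo_tool(increments=[[[8.5,0,0,0,0],[8.5,0,0.8,0,0],[8.5,0,1.6,0,0],[8.5,0,2.4,0,0],[8.5,0,3.2,0,0]]])

```text
t: 22.75
tool_pos: [0.5167, 0.0, 0.1576]
tool_rot: [2.328, 2.108, 0.002]
contact_force: [-1.9, 0.3, 2.5]
opening: 0.085
grip_force: 1.1
```

```bash
python3 plan.py 8.5 s:-0.05,0.065,0.155,0,8.5,6
```

```text
now [0.5167 0.     0.1576] yaw -5.7 t 22.75 q6 -0.04 F [-1.9  0.3  2.5] open 0.0850 grip 1.1 stand [-0.0843  0.0656] yaw_s -0.4
[[[8.5, -0.01, 0.57, 0.04, -0.1], [8.5, -0.01, 1.14, 0.09, -0.1], [8.5, -0.02, 1.71, 0.13, -0.2], [8.5, -0.02, 2.29, 0.17, -0.3], [8.5, -0.03, 2.86, 0.21, -0.3]]]
[[[8.5, -0.01, 0.57, 0.05, -0.1]]]
```

Contact is light and normal, so I'll keep pushing.

servo_tool(increments=[[[8.5,0,0.7,0,0],[8.5,0,1.4,0,0],[8.5,0,2.1,0,0],[8.5,0,2.8,0,0],[8.5,0,3.4,0,0]]])

```text
t: 23.25
tool_pos: [0.5498, -0.0032, 0.1572]
tool_rot: [2.329, 2.108, 0.001]
contact_force: [-3.8, 0.7, 5.7]
opening: 0.0845
grip_force: 3.2
```

servo_tool(increments=[[[8.5,0,0.2,0,0],[8.5,0,0.4,0,0],[8.5,0,0.6,0,0],[8.5,0,0.8,0,0]]])

```text
t: 23.65
tool_pos: [0.5559, -0.0036, 0.1572]
tool_rot: [-2.326, -2.107, 0.005]
contact_force: [-17.2, 1.3, 14.3]
opening: 0.0849
grip_force: 10.6
```

```bash
python3 plan.py 8.5
```

```text
now [ 0.5559 -0.0036  0.1572] yaw -5.7 t 23.65 q6 -0.04 F [-17.2   1.3  14.3] open 0.0849 grip 10.6 stand [-0.0449  0.0656] yaw_s -0.4
```

servo_tool(increments=[[[8.5,0,0.2,0,0],[8.5,0,0.2,0,0],[8.5,0,-1,0,0],[8.5,0,-4,0,0],[8.5,0,-7,-2,0]]])

```text
t: 24.15
tool_pos: [0.4847, 0.0032, 0.1729]
tool_rot: [-2.326, -2.105, 0.006]
contact_force: [-0.6, -0.5, -0.4]
opening: 0.0849
grip_force: 0.0
```

servo_tool(increments=[[[8.5,0,-4,-3,0],[8.5,0,-8,-7,0],[8.5,0,-8,-10,0],[8.5,0,-8,-10,0]]])

```text
t: 24.55
tool_pos: [0.4092, 0.0107, 0.2821]
tool_rot: [2.322, 2.102, 0.012]
contact_force: [0.4, 0.2, 1.3]
opening: 0.0849
grip_force: 0.0
```

```bash
python3 plan.py 8.5; python3 - <<'E'
from h import *
s=np.load('stand.npz');j,K,W=cam('side')
P=lambda x,y,z:proj(K,W,[*(s['Rm']@[x,y]+s['t']),z]).round(1)
for x in(.057,.033,.009):print(x,'bottomA',P(x,.065,.107),'bottomB',P(x,.065,.102),'topB',P(x,.065,.162))
c=P(.03,.065,.135).astype(int);h=cv2.cvtColor(j,cv2.COLOR_RGB2HSV);o=(c[0]-26,c[1]-22);print('origin',o)
for r in range(o[1],o[1]+46): print(r,''.join('#' if 12<p[0]<30 and p[1]>80 and p[2]>110 else '+' if 8<p[0]<30 and p[1]>70 else 'o' if p[1]<40 and p[2]>100 else ' ' if p[2]<80 else '.' for p in h[r,o[0]:o[0]+50]))
np.savez('pics/s9.npz',i=j)
E
```

```text
now [0.4092 0.0107 0.2821] yaw -5.7 t 24.55 q6 -0.06 F [0.4 0.2 1.3] open 0.0849 grip 0.0 stand [-0.1923  0.0663] yaw_s -0.4
0.057 bottomA [350.7 256. ] bottomB [350.7 257.8] topB [351.  235.6]
0.033 bottomA [340.7 256.9] bottomB [340.7 258.7] topB [340.7 236.4]
0.009 bottomA [330.7 257.8] bottomB [330.7 259.6] topB [330.4 237.3]
origin (np.int64(313), np.int64(224))
224 .....oooooooooooooooooooooooooooooooooooo         
225 ....ooooooooooooooooooooooooooooooooooooo         
226 ...ooooooooooooooooooooooooooooooooooooo.         
227 ..ooooooooooooooooooooooooooooooooooooooo         
228 .oooooooooooooooooooooooooooooooooooooooo         
229 oooooooooooooooooooooooooooooooooooooooo.         
230 ooooooooooooooooooooooooooooooooooooooooo         
231 oooooooooooooooooooooooooooooooooooooooo.         
232 .oooooooooooooooooooooooooooooooooooooooo         
233 oooooooooooooooooooooooooooooooooooooooo.         
234 ..oooooooooooooooooooooooooooooooooooooo.         
235 ...oo.oooooooooooooooooo...ooooooooooooo.         
236 ........oooooooooo....#####.ooooooo...ooooo       
237 ...........
[... 1089 characters left out ...]
..................+++#########++++++++++          
258 ...................+++++#####++.........          
259 ...................+++++++++++..........          
260 ...................++++++++++...........          
261 ...................++...................          
262 ........................................          
263 ........................................          
264 ........................................          
265 ........................................          
266 ........................................          
267 ........................................          
268 ........................................          
269 ........................................
```

```bash
python3 -c "
from station import ctrl
print(ctrl.finish_job())"
```

```text
the job is handed in; nothing more can be done
None
```

The job is handed in: roll A sits against the flange and roll B snug against it, both hanging free on the short leg; the bystanders were not re-imaged at the end, but nothing in the run suggested contact with them.

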